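Clamp the filler and draw its piston rod to the green band

TASK

The sauce filler is in its jig for a seal check after washing up: swing the red-handled toggle clamp over until its fork locks down on the barrel's foot flange, and only then draw the black-handled piston rod straight up, without forcing it sideways, until the whole green band shows above the barrel's rim while the red band below it stays hidden. Finish while holding the rod there, still, with the barrel clamped in its nest; leave the other things alone.

Things in the scene. Friction and masses are not known exactly. Their poses are not given: they have to be found in the camera images.
- jig: fixed white board, 120 (its x) by 310 (its y) by 12 mm thick, lying on the table, with a blue ring-shaped nest 7 mm high that locates the barrel. Origin: on the table plane under the centre of the nest. z up; its +y points from the nest to the clamp. Turned up to 0.4 rad from the world axes.
- clamp_hinge (a point): fixed point on the clamp's hinge axis, 95 mm from the nest centre along the jig's +y, 45 mm above the table. The hinge axis lies along the jig's x. Two aluminium cheeks (up to 58 mm above the table) and a small spring (up to 75 mm) stand within 27 mm either side of it.
- clamp (a joint): toggle clamp angle, rad: 0 fully open (the start, against its stop), 1.3 with its fork down on the barrel's flange. Swinging the handle up and towards the barrel raises the angle and lowers the fork. A spring snaps it over centre at about 0.65: below, it pulls open (0.6 N m at 0); above, it pulls shut (0.6 N m at 1.3); so it stays at either end by itself.
- fork_tip (a point): point midway between the ends of the clamp's two steel tines (rigid with the red handle). The tines are 8 mm thick and 58 mm apart, straddle the barrel and lie on its flange when shut, reaching from the hinge to the nest centre; with the clamp open they stand up to 140 mm above the table.
- clamp_grip (a point): grip point on the red round handle, 18 mm thick, 80 mm from the hinge; red from 36 to 110 mm. The handle leans from upright towards jig +y by 1.39 rad minus the clamp angle: nearly upright when shut (grip point 125 mm above the table), nearly level when open (60 mm). Pinch it from above, fingers closing along the hinge axis, and lead it round the hinge.
- barrel: loose stainless filler barrel, about 0.7 kg, standing in the nest: round foot flange 76 mm across and 10 mm thick, above it a tube 42 mm across up to 110 mm. The bore, 30 mm across, is open at the top and 100 mm deep. Origin: centre of the underside (12 mm above the table when seated). z: up along the bore.
- barrel_rim (a point): centre of the barrel's top rim, 110 mm above its underside
- rod: loose round piston rod, aluminium, 28 mm across and 150 mm long, about 0.35 kg, standing in the bore (1 mm of play all round) on its floor. It slides freely and drops back if let go. Origin: centre of its foot, which is 10 mm above the barrel's underside at the start. z: up along the rod.
- green_band (a point): middle of the green band round the rod, which reaches from 50 to 68 mm above the foot; hidden in the bore at the start, just wholly out when the rod is drawn 50 mm.
- red_band (a point): middle of the red band round the rod, which reaches from 8 to 26 mm above the foot; it begins to show when the rod is drawn 74 mm.
- rod_handle (a point): centre of the black bar handle across the rod's top, 161 mm above its foot: 74 mm long (along the rod's x), 16 mm wide (its y), 22 mm high. The rod's x can be turned up to 0.6 rad either way from the jig's x.
- seal: bystander, to be left alone: black rubber ring lying on the jig board, 32 mm across, 6 mm high
- jar: bystander, to be left alone: amber jar with a white cap, 54 mm across, 75 mm tall, beyond the jig
- can: bystander, to be left alone: food can with a red label, 70 mm across, 100 mm tall
- cup: bystander, to be left alone: white plastic cup, 72 mm across, 100 mm tall
- mug: bystander, to be left alone: blue mug, 80 mm across, 90 mm tall
- soap: bystander, to be left alone: green washing-up bottle with a yellow label and orange cap, 64 mm across, 190 mm tall
- spatula: bystander, to be left alone: orange-handled spatula lying flat

How it is judged:
On the way, in this order (a step that is already met when the one before it is completed fails the run):
1. the clamp is swung over centre and its fork bears on the flange, with the rod not yet drawn (value of joint clamp above 1.22 rad and contact force between clamp and barrel above 1.5 N and z of rod in the frame of barrel below 0.025 m), for 0.3 s.
2. the rod is drawn until the green band is out and the red band is still hidden (z of rod in the frame of barrel between 0.058 and 0.086 m and angle between the z axis of rod and the z axis of barrel, either way round below 0.07 rad), for 0.3 s.
At the end, for the whole second after the job is handed in: The clamp is within 0.08 rad of shut and presses on the flange (over 1.5 N); the barrel stands upright and down in its nest (within 4 mm); the rod is drawn 48 to 76 mm out of the bore, in line with it (0.07 rad), still, held in the fingers, and pressed against the bore by less than 20 N (all of step 2 and value of joint clamp above 1.22 rad and contact force between clamp and barrel above 1.5 N and z of barrel in the frame of jig between 0.009 and 0.016 m and angle between barrel's own z axis and vertical below 0.05 rad and contact force between the fingers and rod above 3 N and contact force between rod and barrel below 20 N and linear speed of rod below 0.02 m/s); the arm keeps its last pose, push and grip.
It fails at once if the rod is drawn more than 90 mm, nearly out of the bore (z of rod in the frame of barrel above 0.1 m).
It fails at once if the rod is drawn more than 25 mm with the clamp not shut (z of rod in the frame of barrel above 0.035 m and value of joint clamp below 1.15 rad).
It fails at once if the rod is forced hard against the bore (over 40 N) (contact force between rod and barrel above 40 N).
It fails at once if a bystander is moved more than 30 mm (distance of any of seal, jar, can, cup, mug, soap, spatula from where it was at the start of the episode above 0.03 m).
It also fails if it takes over 54 s, if anything falls off the work surface, if the arm or the gripper's body presses on something with over 40 N, if the wrist force passes 120 N, or if a joint passes its speed limit or range.

ROBOT

A 7-joint arm with a two-finger parallel gripper is mounted at the origin on the work surface. World frame = base frame: x ahead of the robot, y to its left, z up, the work surface at z = 0. Lengths are in m, angles in rad, forces in N, time in s.
With the tool pointing down it reaches from about 0.35 to 0.9 m from the base axis. Payload 8.1 kg.
Tool frame: the origin (TCP) lies midway between the tips of the shut fingers; the grasp point (between the pads) lies 19 mm behind it; x points along the fingers, z is the direction in which the jaws open and shut, and the axes are right-handed (so a half turn about x gives the same grasp; the last joint's range is limited). The gripper opens to 92 mm and grips with 3 to 60 N. Pads are 19 mm wide; open, the fingers measure 130 mm over their backs; the gripper's body (75 mm by 190 mm) begins 47 mm behind the grasp point.
Start: joints at [-1.407, 0.434, 0.025, 1.573, -0.012, 1.134, -0.075], TCP at [0.165, 0.603, 0.227] pointing down, gripper open.
Joint ranges: [-2.62, 2.62], [-0.44, 2.09], [-1.27, 1.32], [0.08, 2.57], [-1.32, 4.46], [0.12, 2], [-2.74, 2.74]. Speed limits (rad/s): [2.22, 2.22, 3.01, 3.01, 3.14, 3.14, 3.14].

INTERFACE

Orientations are given as a rotation vector (axis times angle).
In Python, from cell import arm gives the robot as it stands. The module is installed in compiled form; this text tells all that it offers.
- The arm moves only by the tool move_arm, never from a script. Its argument "steps" is text: rows parted by semicolons, each of 5 numbers parted by spaces: the shift along the tool's x, y, z in m, then the turn about the tool's x in rad, then the closure in counts, from 0 (fully open) to 255 (shut). A call has 1 to 10 rows; each row is the pose to reach, as a shift and turn from the pose commanded when the call began, along the tool's axes at that moment; what a row does not reach only later rows make up. A row lasts 1/12 s, in which the tool goes at most 41.7 mm and 7.16 degrees, less where a joint would pass 70% of its speed; a pose out of reach is approached as far as the arm can. A call with a gripper value outside its range is refused whole. The fingers move at their own pace and stop on an object; "squeeze" is the grip in N (left out, the last holds). Time passes only in rows, so rows that repeat a pose let the fingers close. It gives the time, the measured TCP pose, the force and the opening at its end, in the units of the state.
- arm.observe(): the state, without advancing time (a new reading comes with each control period).
- arm.get_image(name): name is "scene" or "side" or "wrist"; returns a dict with "img" (384x512x3 uint8, blue, green, red), "z_map" (384x512 float32, m along the optical axis (not along the pixel's ray), 0 where there is no reading), "vfov" (degrees; the focal length in pixels is half the picture's height over the tangent of half this angle, whatever the lens; pixels are square), "cx", "cy" (the principal point, pixels), "extrinsics" (4x4, takes a point from camera to world coordinates). Camera axes: x right, y up, looking along -z (the intrinsics and any distortion apply to the point x, -y, -z); pixel columns grow to the right and rows downward; lengths in m; the calibration is good to about 2 mm. A picture is of the moment at which its call begins.
- arm.sign_off(): hands the job in, once; it reports no verdict.
The state is a dict: "clock": time; "joints": joint angles; "dq": joint speeds; "joint_efforts": joint torques, N m; "position": TCP position; "ee_rot": TCP orientation; "force": force on the tool from outside, world axes, zero at the start; "ft_torque": the same for the moment, N m; "width": opening from 0.0 (shut) to 1.0 (fully open).
Only numpy, scipy, OpenCV 4.12 (cv2) and the standard library are available. Lean on these libraries where they do the work, as an engineer would, in place of code of your own. Each camera call takes 0.05 s, during which the arm holds its last target.

## Working session

There is one attempt and no reset: what is moved stays moved. The work goes in short steps, Python scripts to look and compute and a tool call to move; the robot and the scene stay as the last step left them, time stands still between calls to the robot, and variables do not carry over. Pictures are saved under pics/ and viewed, and the job is handed in when it is done.

Besides the shell and the picture viewer there is one more tool, called after "Call:" in YAML: its name, and indented under it one key for each argument. move_arm: Moves the arm, as the interface text tells. Its arguments: {"type":"object","properties":{"steps":{"type":"string"},"squeeze":{"type":"number"}},"required":["steps"]}

```bash
mkdir -p pics
cat > h.py <<'E'
import numpy as np,cv2
from cell import arm
from scipy.spatial.transform import Rotation as R
def pts(d):
    h,w=d['z_map'].shape
    f=h/2/np.tan(np.radians(d['vfov'])/2)
    v,u=np.mgrid[0:h,0:w]
    z=d['z_map']
    P=np.stack([(u-d['cx'])/f*z,-(v-d['cy'])/f*z,-z,np.ones_like(z)],-1)
    return (P@np.array(d['extrinsics']).T)[...,:3]
def proj(d,p):
    h=d['z_map'].shape[0];f=h/2/np.tan(np.radians(d['vfov'])/2)
    q=np.linalg.inv(d['extrinsics'])@np.append(p,1)
    return d['cx']+f*q[0]/-q[2], d['cy']-f*q[1]/-q[2]
E
python3 - <<'E'
from h import *
s=arm.observe()
for k in s: print(k,np.round(s[k],3))
import pickle
D={}
for n in ['scene','side','wrist']:
    d=arm.get_image(n);D[n]=d;cv2.imwrite(f'pics/{n}0.png',d['img']); print(n,d.keys(),d['vfov'],d['cx'],d['cy'],np.round(d['extrinsics'],3).tolist(),(d['z_map']==0).mean())
pickle.dump(D,open('D0.pkl','wb'))
E
```

```text
clock 0.0
joints [-1.407  0.435  0.025  1.574 -0.012  1.134 -0.075]
dq [-0.001 -0.002 -0.     0.    -0.001 -0.001 -0.001]
joint_efforts [-1.0000e-03 -6.6783e+01  9.8400e-01 -3.1447e+01 -6.1000e-02  4.3000e-02
  0.0000e+00]
position [0.165 0.602 0.226]
ee_rot [-1.011  1.325  1.01 ]
force [0.184 0.283 0.523]
ft_torque [-0.018  0.027  0.027]
width 0.996
scene dict_keys(['img', 'z_map', 'vfov', 'cx', 'cy', 'extrinsics']) 47.97220436576117 251.46029501780998 199.06508002254807 [[0.858, -0.373, 0.354, 0.986], [0.514, 0.608, -0.605, -0.717], [0.011, 0.701, 0.713, 0.933], [0.0, 0.0, 0.0, 1.0]] 0.004145304361979167
side dict_keys(['img', 'z_map', 'vfov', 'cx', 'cy', 'extrinsics']) 50.87594210265654 259.90270448508744 190.2671953062789 [[0.95, 0.219, -0.223, 0.267], [-0.312, 0.7, -0.643, -0.881], [0.015, 0.68, 0.733, 1.087], [0.0, 0.0, 0.0, 1.0]] 0.00384521484375
wrist dict_keys(['img', 'z_map', 'vfov', 'cx', 'cy', 'extrinsics']) 59.341739637615866 251.21462560699922 194.21695174921553 [[0.264, -0.932, -0.249, 0.097], [0.965, 0.255, 0.069, 0.619], [-0.001, -0.259, 0.966, 0.385], [0.0, 0.0, 0.0, 1.0]] 0.004145304361979167
```

View pics/scene0.png

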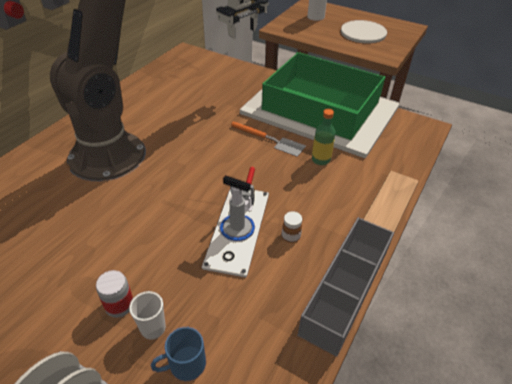

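View pics/side0.png

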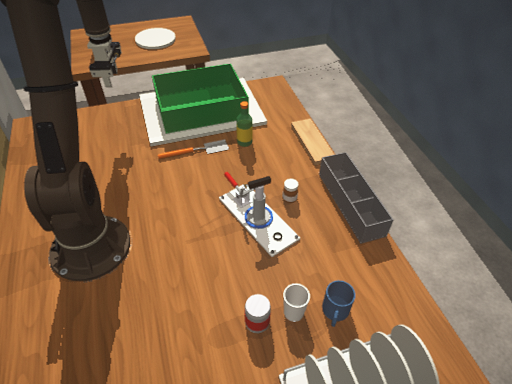

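View pics/wrist0.png

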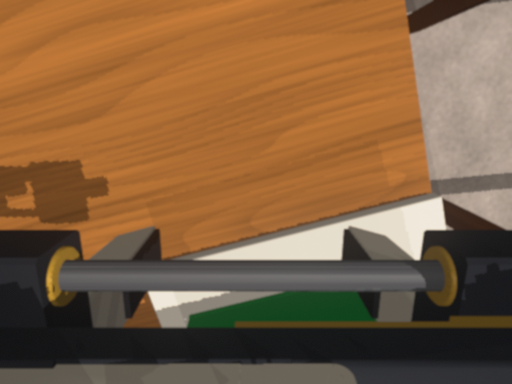

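The scene view shows the nest at about (238,227), the black bar at (237,183) and the red handle at (250,177). In the side view they are at (259,216), (259,183) and (232,182). Next I'll measure them from depth.

Run:
```python
from h import *
import pickle
D=pickle.load(open('D0.pkl','rb'))
rois={'scene':(195,150,285,285),'side':(210,160,310,260)}
for n,(x0,y0,x1,y1) in rois.items():
    d=D[n];P=pts(d);im=d['img'].astype(int);b,g,r=im[...,0],im[...,1],im[...,2]
    M=np.zeros(b.shape,bool);M[y0:y1,x0:x1]=1
    Z=P[...,2]
    print(n)
    tab=M&(abs(Z)<.008)&(r>b+40); print(' table z',np.median(Z[tab]),tab.sum())
    wh=M&(b>150)&(abs(r-b)<40)&(abs(Z-.012)<.006)
    red=M&(r>120)&(g<60)&(b<60)&(Z>.03)
    blk=M&(r<50)&(g<50)&(b<50)&(Z>.15)
    blue=M&(b>r+60)&(b>g+30)&(Z>.005)&(Z<.035)
    seal=M&(r<60)&(g<60)&(b<60)&(Z>.008)&(Z<.03)
    for k,m in dict(white=wh,red=red,blk=blk,blue=blue,seal=seal).items():
        q=P[m]
        if len(q)<5: print(k,len(q));continue
        c=q.mean(0);ev,V=np.linalg.eigh(np.cov((q-c).T))
        rr=cv2.minAreaRect((q[:,:2]*1000).astype(np.float32))
        print(k,len(q),c.round(4),'med',np.median(q,0).round(4),'dir',V[:,-1].round(3),'ext',np.ptp((q-c)@V[:,-1]).round(4),'rect',np.round(rr[0],1),np.round(rr[1],1),round(rr[2],1),'zr',np.percentile(q[:,2],[2,50,98]).round(4))
for n,s in (('scene',3),('side',3)):
    x0,y0,x1,y1=rois[n]
    c=D[n]['img'][y0:y1,x0:x1];cv2.imwrite(f'pics/{n}_z.png',cv2.resize(c,None,fx=4,fy=4,interpolation=cv2.INTER_CUBIC))
```

```text
scene
 table z -0.001654344464184665 7893
white 1751 [ 0.5749 -0.0789  0.0105] med [ 0.5791 -0.1053  0.0105] dir [-0.268  0.963 -0.001] ext 0.3102 rect [549.8 -48.1] [120.3 307.2] 18.7 zr [0.0068 0.0105 0.0145]
red 75 [0.5049 0.0949 0.0758] med [0.4985 0.1052 0.0643] dir [-0.378  0.641 -0.668] ext 1.3136 rect [ 730.6 -295.2] [ 20.3 986.2] 30.0 zr [0.0578 0.0643 0.0727]
blk 193 [ 0.5571 -0.0605  0.1919] med [ 0.556  -0.0578  0.1897] dir [-0.417  0.601 -0.682] ext 1.1019 rect [ 776.  -368.7] [ 61.8 811.4] 35.4 zr [0.1773 0.1897 0.1944]
blue 157 [ 0.5598 -0.0614  0.0171] med [ 0.5698 -0.0677  0.0171] dir [-0.872 -0.489 -0.004] ext 0.0958 rect [553.5 -56.2] [95.3 86.8] 33.8 zr [0.0138 0.0171 0.0204]
seal 22 [ 0.5762 -0.1379  0.0159] med [ 0.5804 -0.1482  0.0155] dir [-0.121  0.992  0.02 ] ext 0.2524 rect [569.4 -77. ] [ 51.4 253.1] 1.9 zr [0.0112 0.0155 0.0202]
side
 table z -0.002205867017687657 6663
white 1374 [ 0.55   -0.0848  0.0102] med [ 0.5514 -0.1117  0.01  ] dir [-0.416  0.909 -0.   ] ext 0.3192 rect [546.8 -50.4] [119.  311.1] 18.6 zr [0.0064 0.01   0.0163]
red 64 [0.4913 0.0848 0.0785] med [0.4946 0.0988 0.0622] dir [-0.157 -0.686  0.711] ext 1.451 rect [ 392.7 -381.6] [1029.6   36.5] 77.9 zr [0.0513 0.0622 0.0729]
blk 76 [ 0.5445 -0.0722  0.1968] med [ 0.5472 -0.0614  0.186 ] dir [-0.23  -0.655  0.72 ] ext 1.2686 rect [ 397.7 -454.7] [890.  61.] 69.1 zr [0.1751 0.186  0.1945]
blue 118 [ 0.5502 -0.0645  0.0165] med [ 0.5434 -0.0714  0.0168] dir [-0.99   0.143  0.003] ext 0.0962 rect [549.4 -59.7] [91.5 93.3] 72.2 zr [0.0084 0.0168 0.0215]
seal 19 [ 0.5813 -0.1581  0.0154] med [ 0.5842 -0.1574  0.0151] dir [-0.565 -0.825  0.   ] ext 0.0757 rect [ 574.4 -173.4] [74.6 23.9] 64.7 zr [0.0122 0.0151 0.0194]
```

View pics/scene_z.png

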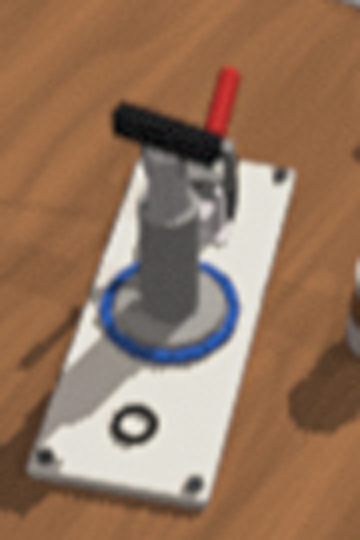

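View pics/side_z.png

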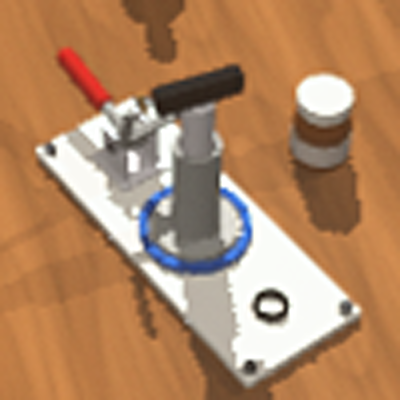

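Run:
```python
from h import *
import pickle
D=pickle.load(open('D0.pkl','rb'))
s=arm.observe();Rt=R.from_rotvec(s['ee_rot']).as_matrix();print('R',Rt.round(4).tolist())
for n in('scene','side'):
    d=D[n];P=pts(d);im=d['img'].astype(int);b,g,r=im[...,0],im[...,1],im[...,2];Z=P[...,2]
    near=np.hypot(P[...,0]-.551,P[...,1]+.058)<.06
    m=near&(Z>.18)&(r<60)
    q=P[m];t=q[q[:,2]>.186] 
    rr=cv2.minAreaRect((q[:,:2]*1000).astype(np.float32));print(n,'bar',len(q),rr,q.mean(0).round(4),q[:,2].max(),np.sort(q[:,2])[::-8].round(3)[:6])
    c=q.mean(0);ev,V=np.linalg.eigh(np.cov((q-c)[:,:2].T));print('  yaw',np.degrees(np.arctan2(V[1,1],V[0,1])), 'ext',np.ptp((q-c)[:,:2]@V[:,1]))
    near=np.hypot(P[...,0]-.5,P[...,1]-.1)<.06
    m=near&(r>110)&(g<70)&(b<70)&(Z>.035)
    q=P[m];c=q.mean(0);ev,V=np.linalg.eigh(np.cov((q-c).T));print('  red',len(q),c.round(4),V[:,2].round(3),np.ptp((q-c)@V[:,2]),np.ptp((q-c)@V[:,1]))
    # blue circle fit
    near=np.hypot(P[...,0]-.551,P[...,1]+.058)<.065
    m=near&(b>r+50)&(b>g+25)&(Z>.013);q=P[m];A=np.c_[2*q[:,:2],np.ones(len(q))];x=np.linalg.lstsq(A,(q[:,:2]**2).sum(1),rcond=None)[0]
    print('  nest',x[:2].round(4),'r',np.sqrt(x[2]+x[0]**2+x[1]**2).round(4))
    m=near&(Z>.045)&(Z<.115)&(abs(r-b)<40)&(np.hypot(P[...,0]-.551,P[...,1]+.058)<.03);q=P[m];A=np.c_[2*q[:,:2],np.ones(len(q))];x=np.linalg.lstsq(A,(q[:,:2]**2).sum(1),rcond=None)[0]
    print('  tube',x[:2].round(4),'r',np.sqrt(x[2]+x[0]**2+x[1]**2).round(4))
```

```text
R [[-0.0002, -0.9646, 0.2637], [-0.0011, 0.2637, 0.9646], [-1.0, -0.0001, -0.0012]]
scene bar 190 ((553.2515869140625, -54.300018310546875), (70.21165466308594, 16.1474609375), 4.035262584686279) [ 0.5544 -0.0565  0.189 ] 0.19603974859121565 [0.196 0.194 0.194 0.193 0.193 0.193]
  yaw -175.1319564101186 ext 0.07015819890857425
  red 89 [0.4984 0.1057 0.0636] [-0.337  0.923  0.186] 0.059365013111455006 0.017989499478542906
  nest [ 0.5509 -0.0521] r 0.0447
  tube [ 0.5518 -0.0535] r 0.0194
side bar 110 ((549.1865844726562, -56.085052490234375), (71.62454223632812, 18.041641235351562), 5.264830589294434) [ 0.5491 -0.0585  0.1891] 0.19599623047715675 [0.196 0.194 0.193 0.192 0.192 0.191]
  yaw -174.93249402178307 ext 0.07159066345008201
  red 74 [0.4949 0.1001 0.0618] [-0.31   0.926  0.217] 0.06560719602956729 0.020017690431062093
  nest [ 0.55   -0.0553] r 0.0447
  tube [ 0.5487 -0.0555] r 0.0193
```

Call:
move_arm:
  steps: "0 -0.0300 -0.0260 0.11 0;0 -0.0600 -0.0520 0.22 0;0 -0.0900 -0.0778 0.33 0;0 -0.1200 -0.1038 0.44 0;0 -0.1500 -0.1297 0.55 0;0 -0.1800 -0.1557 0.66 0;0 -0.2100 -0.1816 0.77 0;0 -0.2400 -0.2076 0.87 0;0 -0.2700 -0.2335 0.977 0;0 -0.3000 -0.2595 0.977 0"

```text
clock: 0.98
position: [0.3863, 0.2717, 0.2268]
ee_rot: [-0.251, 1.556, 0.251]
force: [1.4, 0.3, -0.3]
width: 0.999
```

```bash
cat >> h.py <<'E'
def st():
    s=arm.observe();Rt=R.from_rotvec(s['ee_rot']).as_matrix()
    print('t',round(float(s['clock']),2),'pos',np.round(s['position'],4),'yawz',round(np.degrees(np.arctan2(Rt[1,2],Rt[0,2])),2),'xaxis',Rt[:,0].round(4),'F',np.round(s['force'],2),'T',np.round(s['ft_torque'],2),'w',round(float(s['width']),3))
    return s,Rt
def to(tgt,yaw=None):
    s,Rt=st();d=Rt.T@(np.array(tgt)-s['position']);print('shift',d.round(4))
    if yaw is not None:
        y=np.degrees(np.arctan2(Rt[1,2],Rt[0,2]));print('turn',round(-np.radians((yaw-y+180)%360-180),4))
E
python3 - <<'E'
from h import *
to([.495,.110,.2],18.7)
E
```

```text
t 0.98 pos [0.3863 0.2717 0.2268] yawz 18.34 xaxis [ 0.e+00  3.e-04 -1.e+00] F [ 1.36  0.34 -0.34] T [-0.11 -0.01  0.08] w 0.999
shift [ 0.0267 -0.1877  0.0523]
turn -0.0062
```

Call:
move_arm:
  steps: "0 -0.038 0.010 -0.006 0;0 -0.076 0.021 -0.006 0;0 -0.113 0.031 -0.006 0;0.01 -0.15 0.042 -0.006 0;0.02 -0.187 0.052 -0.006 0;0.02 -0.187 0.052 -0.006 0;0.02 -0.187 0.052 -0.006 0"

```text
clock: 1.57
position: [0.4955, 0.1105, 0.2061]
ee_rot: [-0.258, 1.557, 0.256]
force: [-1.4, -0.1, 0.6]
width: 1.0
```

Run:
```python
from h import *
s,Rt=st()
d=arm.get_image('wrist');P=pts(d);im=d['img'].astype(int);b,g,r=im[...,0],im[...,1],im[...,2];Z=P[...,2]
cv2.imwrite('pics/w1.png',d['img'])
near=np.hypot(P[...,0]-.5,P[...,1]-.1)<.1
m=near&(r>100)&(g<70)&(b<70)&(Z>.035)&(Z<.12)
q=P[m]; 
if len(q)>9:
    c=q.mean(0);ev,V=np.linalg.eigh(np.cov((q-c).T));print('  red',len(q),c.round(4),V[:,2].round(3),np.ptp((q-c)@V[:,2]),np.ptp((q-c)@V[:,1]))
to([.495,.110,.0404],18.7)
print('expected grip px',proj(d,[.495,.11,.06]))
```

```text
t 1.57 pos [0.4955 0.1105 0.2061] yawz 18.78 xaxis [-0.001  -0.0014 -1.    ] F [-1.45 -0.1   0.59] T [-0.03  0.08  0.04] w 1.0
  red 1186 [0.4962 0.1087 0.0672] [-0.315  0.938  0.143] 0.06849550473570716 0.017277341485865176
t 1.62 pos [0.4949 0.1125 0.2063] yawz 18.95 xaxis [-1.e-03 -3.e-04 -1.e+00] F [0.07 0.43 0.12] T [-0.04  0.06  0.06] w 0.999
shift [ 0.1659 -0.0024 -0.0005]
turn 0.0044
expected grip px (np.float64(251.7640962065162), np.float64(180.34310973807303))
```

View pics/w1.png

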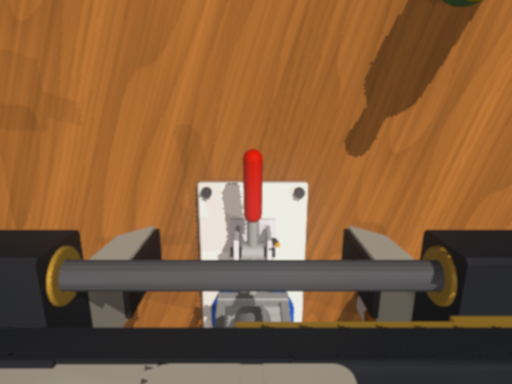

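Run:
```python
from h import *
d=arm.get_image('wrist');P=pts(d);im=d['img'].astype(int);b,g,r=im[...,0],im[...,1],im[...,2];Z=P[...,2]
near=np.hypot(P[...,0]-.5,P[...,1]-.1)<.1
jx=np.array([.947,.3206]);jy=np.array([-.3206,.947]);n0=np.array([.5505,-.0545])
Q=P[...,:2]-n0;X=Q@jx;Y=Q@jy
m=near&(r>100)&(g<70)&(b<70)&(Z>.035)&(Z<.12)
print('red X',np.percentile(X[m],[1,50,99]),'Y',np.percentile(Y[m],[0.5,50,99.5]),'expect Y',.095+.036*.984,.095+.11*.984)
m=near&(b>140)&(abs(r-b)<40)&(abs(Z-.012)<.006)&(Y>.08)
print('board Y',np.percentile(Y[m],[1,99.5]),'X',np.percentile(X[m],[.5,99.5]),'z',np.median(Z[m]))
m=(Z<.01)&(Z>-.01)&(r>b+40);print('table',np.median(Z[m]))
m=(b>r+50)&(b>g+25)&(Z>.013)&(Z<.03)&(abs(X)<.06)&(abs(Y)<.08)
print('blue',m.sum(),'X',np.percentile(X[m],[1,99]),'Ymax',np.percentile(Y[m],99))
```

```text
red X [-0.00767563  0.00062112  0.00866104] Y [0.13523324 0.1741024  0.20269572] expect Y 0.13042399999999998 0.20324
board Y [0.08125023 0.16015599] X [-0.05782519  0.05980116] z 0.012839373882344352
table 0.0009326684269939101
blue 178 X [-0.04596219  0.04844563] Ymax 0.03570676296583533
```

Call:
move_arm:
  steps: "0.035 -0.001 0 0 0;0.07 -0.001 0 0 0;0.105 -0.001 0 0 0;0.135 -0.001 0 0 0;0.155 -0.001 0 0 0;0.166 -0.001 0 0 0;0.166 -0.001 0 0 0;0.166 -0.001 0 0 0"
  squeeze: 30

```text
clock: 2.33
position: [0.4954, 0.1131, 0.0412]
ee_rot: [-0.262, 1.555, 0.263]
force: [0.8, 0.4, 0.5]
width: 1.0
```

Run:
```python
from h import *
to([.495,.110,.0404],18.7)
```

```text
t 2.33 pos [0.4954 0.1131 0.0412] yawz 19.16 xaxis [-1.e-04  4.e-04 -1.e+00] F [0.81 0.41 0.5 ] T [-0.13  0.    0.  ] w 1.0
shift [ 0.0008 -0.0028 -0.0013]
turn 0.008
```

Call:
move_arm:
  steps: "0 -0.002 -0.001 0.008 0;0 -0.002 -0.001 0.008 255;0 -0.002 -0.001 0.008 255;0 -0.002 -0.001 0.008 255;0 -0.002 -0.001 0.008 255;0 -0.002 -0.001 0.008 255;0 -0.002 -0.001 0.008 255;0 -0.002 -0.001 0.008 255;0 -0.002 -0.001 0.008 255"
  squeeze: 30

```text
clock: 3.08
position: [0.4951, 0.1099, 0.0407]
ee_rot: [-0.255, 1.556, 0.255]
force: [-0.0, -0.0, -0.6]
width: 0.469
```

Run:
```python
from h import *
s,Rt=st()
h=np.array([.5205,.0355,.045]);g=s['position']-.019*np.array([0,0,1.])*1 + np.array([0,0,.038])
v=g-h;r=np.hypot(np.hypot(*v[:2]),v[2]);print('r',r,'elev',np.arctan2(v[2],np.hypot(*v[:2])), 'expect .18')
y=Rt[:,1];print('tooly',y)
e0=np.arctan2(v[2],np.hypot(*v[:2]))
for a in np.arange(.13,1.35,.13):
    e=e0+a; print(round(a,2),'sx',round(-(r*np.sin(e)-v[2]),4),'sy',round(r*(np.cos(e)-np.cos(e0)),4))
```

```text
t 3.08 pos [0.4951 0.1099 0.0407] yawz 18.61 xaxis [-0.  0. -1.] F [-0.03 -0.02 -0.57] T [-0.12  0.03  0.01] w 0.469
r 0.08001743909178421 elev 0.18489831680691196 expect .18
tooly [-3.19201858e-01  9.47686747e-01  5.64594849e-05]
0.13 sx -0.0101 sy -0.0026
0.26 sx -0.0197 sy -0.0064
0.39 sx -0.0288 sy -0.0115
0.52 sx -0.0371 sy -0.0177
0.65 sx -0.0446 sy -0.0249
0.78 sx -0.0511 sy -0.0331
0.91 sx -0.0564 sy -0.042
1.04 sx -0.0606 sy -0.0515
1.17 sx -0.0634 sy -0.0615
1.3 sx -0.065 sy -0.0718
```

Call:
move_arm:
  steps: "0 0 0 0 255;0 0 0 0 255;0 0 0 0 255;0 0 0 0 255;0 0 0 0 255;0 0 0 0 255;0 0 0 0 255;0 0 0 0 255"

```text
clock: 3.75
position: [0.4966, 0.1104, 0.0408]
ee_rot: [-0.255, 1.553, 0.255]
force: [4.7, 2.2, -6.1]
width: 0.183
```

Call:
move_arm:
  steps: "0 0 0.001 0 255;0 0 0.001 0 255;-0.010 -0.0026 0.001 0 255;-0.0197 -0.0064 0.001 0 255;-0.0288 -0.0115 0.001 0 255;-0.0288 -0.0115 0.001 0 255"

```text
clock: 4.25
position: [0.5004, 0.0993, 0.0706]
ee_rot: [-0.254, 1.554, 0.255]
force: [3.3, 1.8, -4.6]
width: 0.188
```

Run:
```python
from h import *
st()
for n in('side','scene'):
    d=arm.get_image(n);c=d['img'][130:270,180:330];cv2.imwrite(f'pics/{n}_2.png',cv2.resize(c,None,fx=4,fy=4,interpolation=cv2.INTER_CUBIC))
```

```text
t 4.25 pos [0.5004 0.0993 0.0706] yawz 18.59 xaxis [ 1.3e-03  8.0e-04 -1.0e+00] F [ 3.27  1.84 -4.58] T [ 0.5  -0.59 -0.03] w 0.188
```

View pics/side_2.png

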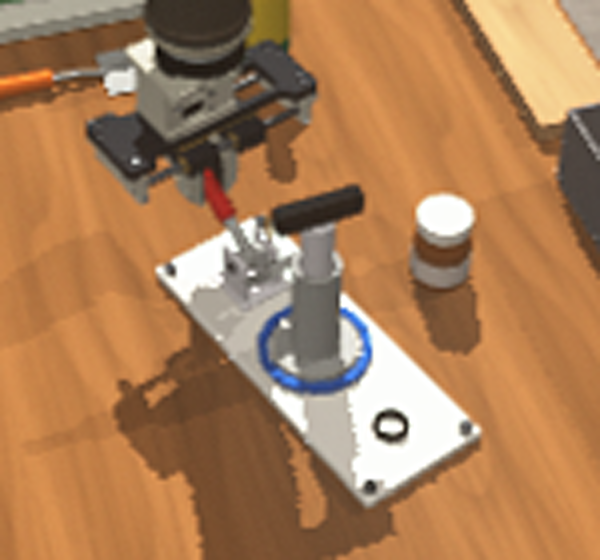

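The side view shows the pinched handle rising with the gripper, at about (205,170) in the crop. I'll continue the arc.

Call:
move_arm:
  steps: "-0.0083 -0.0062 0 0 255;-0.0158 -0.0134 0 0 255;-0.0223 -0.0216 0 0 255;-0.0276 -0.0305 0 0 255;-0.0318 -0.0400 0 0 255;-0.0335 -0.0450 0 0 255;-0.0346 -0.0500 0 0 255;-0.0354 -0.0550 0 0 255;-0.0362 -0.0603 0 0 255;-0.0362 -0.0603 0 0 255"

```text
clock: 5.18
position: [0.5201, 0.0411, 0.1062]
ee_rot: [-0.255, 1.554, 0.253]
force: [4.4, -1.0, 6.6]
width: 0.188
```

Run:
```python
from h import *
s,Rt=st()
h=np.array([.5205,.0355,.045]);g=s['position']+np.array([0,0,.019]);v=g-h;a=v[:2]@[-.3206,.947];print('lean',np.arctan2(a,v[2]),'clamp',1.39-np.arctan2(a,v[2]),'r',np.hypot(a,v[2]))
for n in('side','scene'):
    d=arm.get_image(n);c=d['img'][130:270,180:330];cv2.imwrite(f'pics/{n}_3.png',cv2.resize(c,None,fx=4,fy=4,interpolation=cv2.INTER_CUBIC))
```

```text
t 5.18 pos [0.5201 0.0411 0.1062] yawz 18.55 xaxis [ 2.1e-03 -4.0e-04 -1.0e+00] F [ 4.38 -0.98  6.64] T [ 0.23 -0.73  0.02] w 0.188
lean 0.06776425510670099 clamp 1.3222357448932989 r 0.08035509560779937
```

View pics/side_3.png

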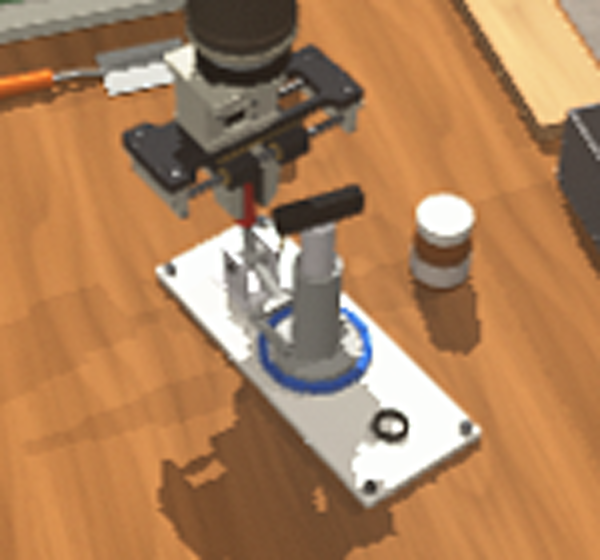

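The fork is down on the flange, at about (285,330) in the crop, and the estimated clamp angle is 1.32. I'll release the handle and rise.

Call:
move_arm:
  steps: "0 0 0 0 60;0 0 0 0 0;0 0 0 0 0;0 0 0 0 0;0 0 0 0 0;0 0 0 0 0;-0.02 0 0 0 0;-0.05 0 0 0 0;-0.085 0 0 0 0;-0.12 0 0 0 0"

```text
clock: 6.12
position: [0.5181, 0.0419, 0.2267]
ee_rot: [-0.255, 1.558, 0.254]
force: [0.8, 0.1, 0.3]
width: 0.866
```

Run:
```python
from h import *
to([.551,-.0555,.235],94.8)
d=arm.get_image('wrist');P=pts(d);im=d['img'].astype(int);b,g,r=im[...,0],im[...,1],im[...,2];Z=P[...,2]
cv2.imwrite('pics/w4.png',d['img'])
```

```text
t 6.12 pos [0.5181 0.0419 0.2267] yawz 18.6 xaxis [-1.7e-03 -7.0e-04 -1.0e+00] F [0.84 0.11 0.3 ] T [-0.04 -0.04 -0.04] w 0.866
shift [-8.300e-03 -1.028e-01  1.000e-04]
turn -1.33
```

View pics/w4.png

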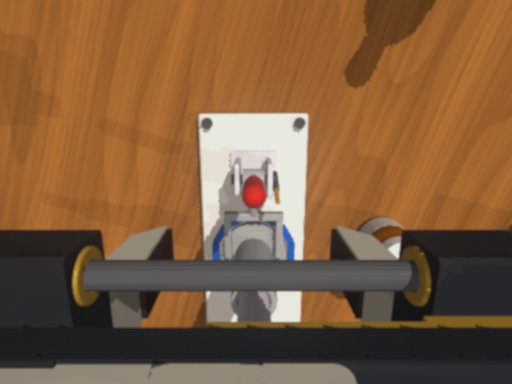

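Call:
move_arm:
  steps: "-0.02 -0.011 0 -0.12 0;-0.04 -0.022 0 -0.24 0;-0.055 -0.033 0 -0.36 0;-0.073 -0.044 0 -0.48 0;-0.073 -0.055 0 -0.6 0;-0.073 -0.066 0 -0.72 0;-0.073 -0.077 0 -0.84 0;-0.073 -0.088 0 -0.96 0;-0.073 -0.099 0 -1.08 0;-0.073 -0.103 0 -1.2 0"

```text
clock: 7.0
position: [0.5518, -0.0572, 0.2985]
ee_rot: [-1.179, 1.229, 1.178]
force: [-0.2, 0.1, 0.3]
width: 1.0
```

Call:
move_arm:
  steps: "0 0 0 -0.12 0;0 0 0 -0.13 0;0 0 0 -0.13 0;0 0 0 -0.13 0"

```text
clock: 7.33
position: [0.5517, -0.0552, 0.2986]
ee_rot: [-1.268, 1.17, 1.269]
force: [-0.5, -0.5, 0.5]
width: 0.999
```

Run:
```python
from h import *
to([.551,-.0555,.164],94.8)
for n in ('wrist','scene','side'):
    d=arm.get_image(n);P=pts(d);im=d['img'].astype(int);b,g,r=im[...,0],im[...,1],im[...,2];Z=P[...,2]
    cv2.imwrite(f'pics/{n}5.png',d['img'])
    near=(np.hypot(P[...,0]-.551,P[...,1]+.056)<.055)
    m=near&(Z>.165)&(Z<.205)&(r<70)
    q=P[m];print(n,len(q))
    if len(q)>9:
        rr=cv2.minAreaRect((q[:,:2]*1000).astype(np.float32));c=q.mean(0);ev,V=np.linalg.eigh(np.cov((q-c)[:,:2].T));print(rr,c.round(4),'yaw',np.degrees(np.arctan2(V[1,1],V[0,1])),np.percentile(Z[m],[5,50,95]))
```

```text
t 7.33 pos [ 0.5517 -0.0552  0.2986] yawz 94.62 xaxis [-2.e-04  2.e-04 -1.e+00] F [-0.5  -0.54  0.47] T [0.09 0.01 0.04] w 0.999
shift [ 0.1346  0.0007 -0.0003]
turn -0.0032
wrist 1502
((550.6724243164062, -54.249141693115234), (72.39302062988281, 14.320582389831543), 5.126621723175049) [ 0.548  -0.0545  0.1945] yaw -174.7816248297261 [0.19317502 0.19475488 0.19587648]
scene 225
((552.4064331054688, -53.52875518798828), (71.91463470458984, 18.26055145263672), 5.15339469909668) [ 0.5541 -0.0566  0.188 ] yaw -174.5257623801978 [0.17740111 0.19044128 0.1939789 ]
side 146
((549.3897705078125, -56.370025634765625), (72.14948272705078, 17.022172927856445), 4.019618034362793) [ 0.5492 -0.0587  0.187 ] yaw -175.22511436903483 [0.17479434 0.18852934 0.19421571]
```

View pics/wrist5.png

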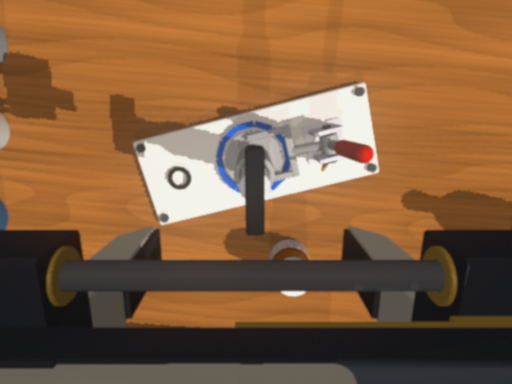

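View pics/side5.png

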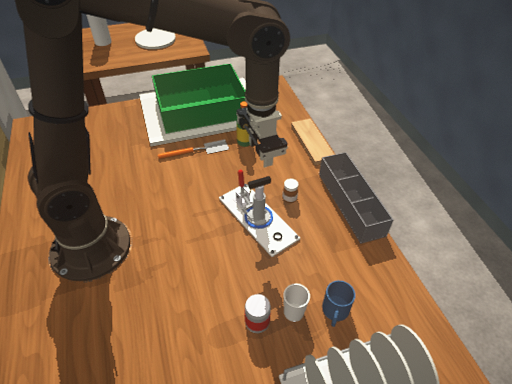

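The red handle is upright and the clamp shut. All three cameras put the bar at about (0.551,-0.0545) with yaw 4.9°, so I'll descend and grip.

Call:
move_arm:
  steps: "0.035 0.0008 0.0005 -0.002 0;0.07 0.0008 0.0005 -0.002 0;0.1 0.0008 0.0005 -0.002 0;0.12 0.0008 0.0005 -0.002 60;0.13 0.0008 0.0005 -0.002 150;0.1345 0.0008 0.0005 -0.002 150;0.1345 0.0008 0.0005 -0.002 150;0.1345 0.0008 0.0005 -0.002 150;0.1345 0.0008 0.0005 -0.002 150;0.1345 0.0008 0.0005 -0.002 150"
  squeeze: 15

```text
clock: 8.32
position: [0.5518, -0.055, 0.1655]
ee_rot: [-1.273, 1.166, 1.271]
force: [0.2, 0.0, -0.1]
width: 0.538
```

Run:
```python
from h import *
to([.5508,-.0547,.164],94.9)
```

```text
t 8.32 pos [ 0.5518 -0.055   0.1655] yawz 94.93 xaxis [ 2.2e-03  1.0e-04 -1.0e+00] F [ 0.2   0.02 -0.11] T [ 0.07 -0.01 -0.02] w 0.538
shift [0.0015 0.001  0.0004]
turn 0.0004
```

Call:
move_arm:
  steps: "0.0005 0.0005 0 0 255;0.0005 0.0005 0 0 255;0.0005 0.0005 0 0 255;0.0005 0.0005 0 0 255;0.0005 0.0005 0 0 255;0.0005 0.0005 0 0 255;0.0005 0.0005 0 0 255;0.0005 0.0005 0 0 255;0.0005 0.0005 0 0 255;0.0005 0.0005 0 0 255"
  squeeze: 15

```text
clock: 9.15
position: [0.5507, -0.0545, 0.164]
ee_rot: [-1.272, 1.166, 1.273]
force: [-0.8, 4.2, 5.1]
width: 0.298
```

Run:
```python
from h import *
st()
```

```text
t 9.15 pos [ 0.5507 -0.0545  0.164 ] yawz 94.96 xaxis [ 3.e-04  7.e-04 -1.e+00] F [-0.82  4.23  5.12] T [ 0.99  0.3  -0.05] w 0.298
```

Call:
move_arm:
  steps: "0 0 0 0 255;0 0 0 0 255"

```text
clock: 9.32
position: [0.5506, -0.0545, 0.164]
ee_rot: [-1.272, 1.166, 1.273]
force: [-0.9, 3.9, 5.3]
width: 0.293
```

Run:
```python
from h import *
st()
d=arm.get_image('wrist');cv2.imwrite('pics/w6.png',d['img'])
for n in('side','scene'):
    d=arm.get_image(n);c=d['img'][130:270,180:330];cv2.imwrite(f'pics/{n}_6.png',cv2.resize(c,None,fx=4,fy=4,interpolation=cv2.INTER_CUBIC))
```

```text
t 9.32 pos [ 0.5506 -0.0545  0.164 ] yawz 94.96 xaxis [ 3.e-04  7.e-04 -1.e+00] F [-0.9   3.89  5.27] T [0.97 0.3  0.01] w 0.293
```

View pics/w6.png

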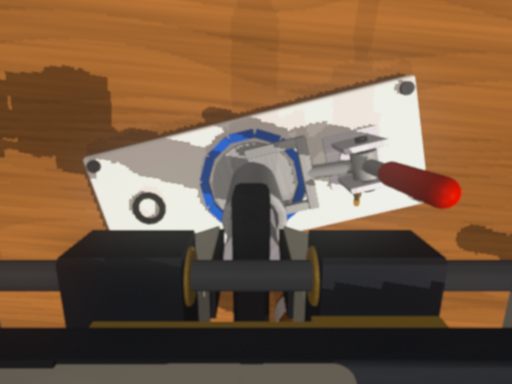

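View pics/scene_6.png

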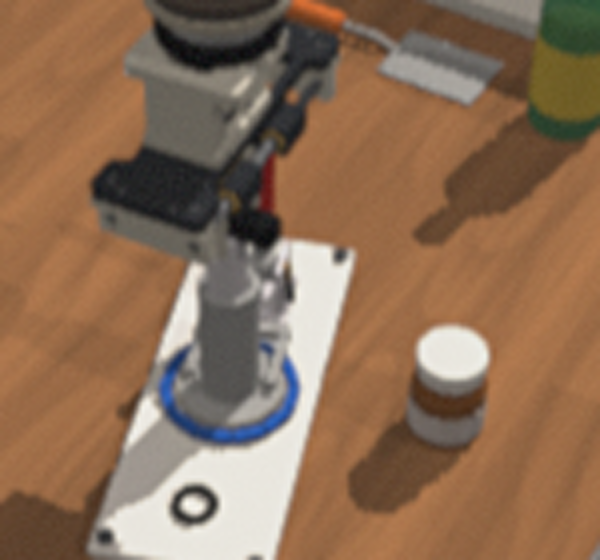

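The fingers are on the 28 mm rod just below the bar: the opening reads 27 mm, and the tips sit at z 0.164 against the bar's underside at 0.172. I'll open, rise 11 mm and grip the bar itself.

Call:
move_arm:
  steps: "0 0 0 0 140;0 0 0 0 140;0 0 0 0 140;-0.006 0 0 0 140;-0.011 0 0 0 140;-0.011 0 0 0 140;-0.011 0 0 0 255;-0.011 0 0 0 255;-0.011 0 0 0 255;-0.011 0 0 0 255"
  squeeze: 20

```text
clock: 10.3
position: [0.5504, -0.055, 0.1746]
ee_rot: [-1.272, 1.167, 1.273]
force: [0.3, -0.3, -0.5]
width: 0.212
```

Call:
move_arm:
  steps: "0 0 0 0 255;0 0 0 0 255;0 0 0 0 255;0 0 0 0 255;0 0 0 0 255"

```text
clock: 10.72
position: [0.5504, -0.0545, 0.1746]
ee_rot: [-1.272, 1.167, 1.273]
force: [-0.1, 3.7, -0.7]
width: 0.173
```

Run:
```python
from h import *
st()
```

```text
t 10.72 pos [ 0.5504 -0.0545  0.1746] yawz 94.96 xaxis [-3.e-04  5.e-04 -1.e+00] F [-0.08  3.73 -0.7 ] T [1.   0.09 0.05] w 0.173
```

Call:
move_arm:
  steps: "0 0 0.001 0 255;0 0 0.001 0 255;0 0 0.001 0 255"

```text
clock: 10.97
position: [0.5503, -0.0543, 0.1746]
ee_rot: [-1.272, 1.168, 1.272]
force: [-0.5, 1.1, -2.0]
width: 0.173
```

Run:
```python
from h import *
st()
```

```text
t 10.97 pos [ 0.5503 -0.0543  0.1746] yawz 94.93 xaxis [-2.e-04 -3.e-04 -1.e+00] F [-0.48  1.14 -2.04] T [ 0.47 -0.    0.03] w 0.173
```

Lateral force is nearly nulled. I'll draw up slowly, and check partway.

Call:
move_arm:
  steps: "-0.003 0 0.0003 0 255;-0.006 0 0.0003 0 255;-0.009 0 0.0003 0 255;-0.012 0 0.0003 0 255;-0.015 0 0.0003 0 255;-0.015 0 0.0003 0 255"

```text
clock: 11.47
position: [0.5507, -0.054, 0.1905]
ee_rot: [-1.273, 1.167, 1.271]
force: [0.5, -0.1, -3.7]
width: 0.179
```

Run:
```python
from h import *
st()
for n in('side','scene'):
    d=arm.get_image(n);c=d['img'][130:270,180:330];cv2.imwrite(f'pics/{n}_7.png',cv2.resize(c,None,fx=4,fy=4,interpolation=cv2.INTER_CUBIC))
```

```text
t 11.47 pos [ 0.5507 -0.054   0.1905] yawz 94.93 xaxis [ 1.1e-03 -1.0e-04 -1.0e+00] F [ 0.47 -0.08 -3.68] T [ 0.02 -0.03  0.05] w 0.179
```

View pics/side_7.png

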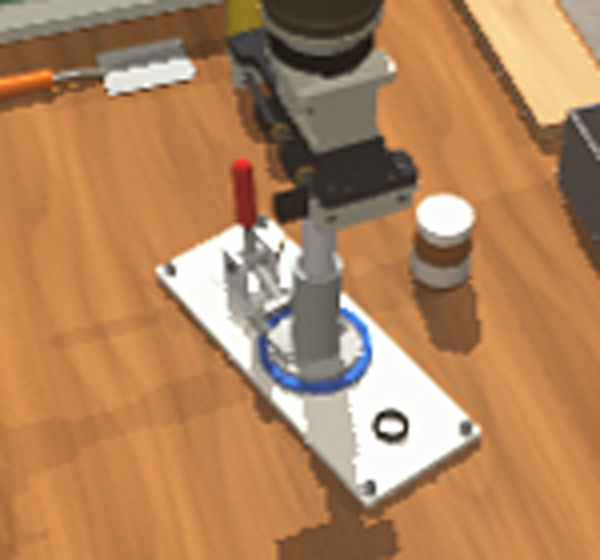

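The rod is about 16 mm up. The force is pure weight (−3.7 N), with no lateral load and the clamp shut. I'll continue to about 61 mm.

Call:
move_arm:
  steps: "-0.005 0 0 0 255;-0.01 0 0 0 255;-0.015 0 0 0 255;-0.02 0 0 0 255;-0.025 0 0 0 255;-0.03 0 0 0 255;-0.035 0 0 0 255;-0.04 0 0 0 255;-0.043 0 0 0 255;-0.0455 0 0 0 255"

```text
clock: 12.4
position: [0.5505, -0.0538, 0.2357]
ee_rot: [-1.273, 1.167, 1.272]
force: [-0.6, -0.6, -4.1]
width: 0.174
```

Call:
move_arm:
  steps: "0 0 0 0 255;0 0 0 0 255;0 0 0 0 255;0 0 0 0 255;0 0 0 0 255;0 0 0 0 255"

```text
clock: 12.9
position: [0.5503, -0.0538, 0.235]
ee_rot: [-1.272, 1.168, 1.273]
force: [-0.3, 0.3, -3.6]
width: 0.172
```

Run:
```python
from h import *
st()
for n in('side','scene'):
    d=arm.get_image(n);c=d['img'][130:270,180:330];cv2.imwrite(f'pics/{n}_8.png',cv2.resize(c,None,fx=4,fy=4,interpolation=cv2.INTER_CUBIC))
    P=pts(d);im=d['img'].astype(int);b,g,r=im[...,0],im[...,1],im[...,2];Z=P[...,2]
    m=(np.hypot(P[...,0]-.551,P[...,1]+.055)<.03)&(g>r+25)&(g>b+15);print(n,'green',m.sum(),np.percentile(Z[m],[0,5,50,95,100]) if m.any() else '')
    m=(np.hypot(P[...,0]-.551,P[...,1]+.055)<.03)&(r>g+50)&(Z<.24)&(Z>.1);print('red',m.sum())
st()
```

```text
t 12.9 pos [ 0.5503 -0.0538  0.235 ] yawz 94.93 xaxis [-4.e-04  0.e+00 -1.e+00] F [-0.3   0.32 -3.59] T [ 0.03 -0.02  0.01] w 0.172
side green 23 [0.13521121 0.13527358 0.14185253 0.14825139 0.14879609]
red 0
scene green 26 [0.13546042 0.13639575 0.1427555  0.14788781 0.15172765]
red 0
t 13.0 pos [ 0.5503 -0.0538  0.2351] yawz 94.93 xaxis [-2.e-04  0.e+00 -1.e+00] F [ 0.06  0.51 -3.43] T [ 0.05 -0.   -0.04] w 0.175
```

View pics/side_8.png

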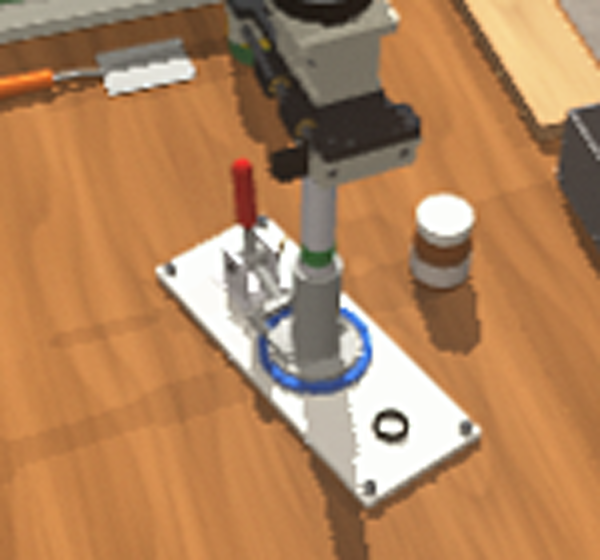

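View pics/scene_8.png

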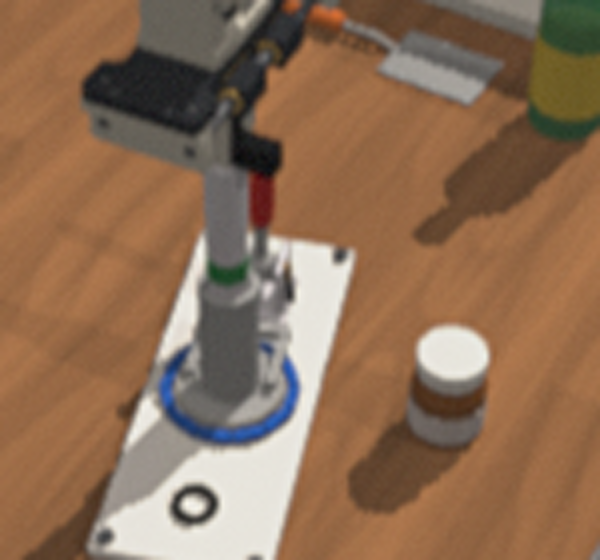

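The green band spans z 0.135–0.150, above the rim at 0.122. No red shows, the clamp is shut and the forces are quiet, so I'll hand in.

Run:
```python
from h import *
print(arm.sign_off())
```

```text
the job is handed in; nothing more can be done
None
```

The clamp is shut on the barrel's flange, and the rod was then drawn straight up about 61 mm. I handed the job in at about 13 s, holding the rod still. The hand-in gives no verdict.

- **Clamp:** I swung the red handle over its arc to an estimated 1.32 rad. It stayed upright after release, with the fork down on the flange in the camera views. The fork's force on the flange can't be measured, so that rests on the pictures.
- **Rod grip:** My first grip caught the 28 mm rod just below the bar (27 mm opening, about 4 N sideways). I opened, rose 11 mm and took the bar itself at 20 N squeeze, then shifted about 1 mm sideways until the side load was nearly gone.
- **Last checks:**
  - The green band measured z 0.135–0.150 m in both the scene and side cameras, above the rim at 0.122 m, and no red was visible.
  - The tool carried only the rod's weight (about 3.5 N), with about 0.5 N sideways.
  - The opening read about 16 mm, which matches the bar.
  - The barrel sat in its nest, and nothing looked disturbed in the camera views.
- **Disagreement:** The cameras differed by 2–3 mm on absolute positions, so I averaged them and corrected by force.

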